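# Reload the cassette reader

## Task

Pull the cassette reader's door fully down, take every used (orange) cassette out and lay it flat in the red discard tray, and seat every fresh (blue) cassette fully home in a pocket of the door, turned so that its notched outline fits. Then push the door fully shut and, once it is shut, press the green start button right down. Leave the dishes, beakers and bottle where they stand.

Things in the scene. Friction and masses are not known exactly. Their poses are not given: they have to be found in the camera images.
- reader: cassette reader, a white cabinet 300 mm wide and 150 mm deep, with a clear hood whose top is 191 mm above the bench. Origin: on the bench straight below the middle of the door's hinge line; its x points from the door side into the cabinet (away from the robot), y along the hinge, z up. Fixed; stands at a different place and yaw each time
- door (a joint): the reader's loading door, a panel hinged along its bottom edge 50 mm above the bench, over the reader's origin; 246 mm wide, it ends 137 mm from the hinge: 0 = shut (leaning to the robot, 1.2 rad above level), 1.2 = pulled fully down on its stop, level. Stiff hinge: it stays where it is left; 4 to 8 N at the bar moves it either way
- door_bar (a point): middle of the door's round pull bar, 10 mm thick, 120 mm long along the hinge, 185 mm from the hinge in the door's plane, its gap to the panel's edge 43 mm; 222 mm above the bench when shut, 50 mm when down, free to be pinched from above in both. Axes turn with the door: x from bar to hinge, y along the hinge, z out of the loading side (up when down)
- pocket0 (a point): cutout pocket 0 of the door: centre of its floor, 75 mm from the hinge, -78 mm in door y. Axes as door_bar. White walls 9 mm high; the opening is the cassette's outline 2.5 mm larger all round, a fixed block filling the notch corner (+x, +y): a cassette fits one way only, its axes along the pocket's and its origin on this point
- pocket1 (a point): cutout pocket 1 of the door: centre of its floor, 75 mm from the hinge, 0 mm in door y. Axes as door_bar. White walls 9 mm high; the opening is the cassette's outline 2.5 mm larger all round, a fixed block filling the notch corner (+x, +y): a cassette fits one way only, its axes along the pocket's and its origin on this point
- pocket2 (a point): cutout pocket 2 of the door: centre of its floor, 75 mm from the hinge, 78 mm in door y. Axes as door_bar. White walls 9 mm high; the opening is the cassette's outline 2.5 mm larger all round, a fixed block filling the notch corner (+x, +y): a cassette fits one way only, its axes along the pocket's and its origin on this point
- fresh0: fresh cassette: flat plate 96 x 62 x 12 mm with one corner notched out (44 x 20 mm, at its +x, +y corner) and on top a grip rib 50 mm long (x), 14 mm thick (y), from 12 to 44 mm above the underside, centred on the origin; 90 g. Origin: centre of the 96 x 62 mm rectangle, on the underside; z up out of the plate. Blue plate, white rib. Lies on the bench at any yaw; not always present
- fresh0_key (a point): key point on the underside of that cassette, 40 mm to -x and 23 mm to +y of its origin, in the lobe beside the notch
- fresh1: fresh cassette: flat plate 96 x 62 x 12 mm with one corner notched out (44 x 20 mm, at its +x, +y corner) and on top a grip rib 50 mm long (x), 14 mm thick (y), from 12 to 44 mm above the underside, centred on the origin; 90 g. Origin: centre of the 96 x 62 mm rectangle, on the underside; z up out of the plate. Blue plate, white rib. Lies on the bench at any yaw; not always present
- fresh1_key (a point): key point on the underside of that cassette, 40 mm to -x and 23 mm to +y of its origin, in the lobe beside the notch
- fresh2: fresh cassette: flat plate 96 x 62 x 12 mm with one corner notched out (44 x 20 mm, at its +x, +y corner) and on top a grip rib 50 mm long (x), 14 mm thick (y), from 12 to 44 mm above the underside, centred on the origin; 90 g. Origin: centre of the 96 x 62 mm rectangle, on the underside; z up out of the plate. Blue plate, white rib. Lies on the bench at any yaw; not always present
- fresh2_key (a point): key point on the underside of that cassette, 40 mm to -x and 23 mm to +y of its origin, in the lobe beside the notch
- used0: used cassette: flat plate 96 x 62 x 12 mm with one corner notched out (44 x 20 mm, at its +x, +y corner) and on top a grip rib 50 mm long (x), 14 mm thick (y), from 12 to 44 mm above the underside, centred on the origin; 90 g. Origin: centre of the 96 x 62 mm rectangle, on the underside; z up out of the plate. Orange plate, black rib. If present, it starts seated in pocket 0 of the shut door
- used1: used cassette: flat plate 96 x 62 x 12 mm with one corner notched out (44 x 20 mm, at its +x, +y corner) and on top a grip rib 50 mm long (x), 14 mm thick (y), from 12 to 44 mm above the underside, centred on the origin; 90 g. Origin: centre of the 96 x 62 mm rectangle, on the underside; z up out of the plate. Orange plate, black rib. If present, it starts seated in pocket 1 of the shut door
- used2: used cassette: flat plate 96 x 62 x 12 mm with one corner notched out (44 x 20 mm, at its +x, +y corner) and on top a grip rib 50 mm long (x), 14 mm thick (y), from 12 to 44 mm above the underside, centred on the origin; 90 g. Origin: centre of the 96 x 62 mm rectangle, on the underside; z up out of the plate. Orange plate, black rib. If present, it starts seated in pocket 2 of the shut door
- discard: red discard tray, fixed, 150 mm (x) by 240 mm (y), walls 5 mm thick and 22 mm high, floor 5 mm above the bench; room for two cassettes side by side along y. Origin: centre of its underside, on the bench
- start (a joint): travel of the reader's green start button: 0 = up, 0.006 = fully down (5 N, springs back)
- start_top (a point): centre of the top of the start button (28 mm across, in a black housing), on the reader's hood at its right front, pressed straight down
- dish0: glass dish of raspberries, 96 mm across, 16 mm high, standing among the cassettes; not part of the job. Origin: centre of its underside
- dish1: glass dish of raspberries, 96 mm across, 16 mm high; not part of the job. Origin: centre of its underside
- beaker0: empty glass beaker, 56 mm across, 70 mm high; not part of the job. Origin: centre of its underside
- beaker1: empty glass beaker, 56 mm across, 70 mm high; not part of the job. Origin: centre of its underside
- bottle: white bottle with red cap, 66 mm across, 150 mm high; not part of the job. Origin: centre of its underside

How it is judged (in metres and radians):
On the way, in this order (a step that is already met when the one before it is completed fails the run):
1. the door is pulled fully down (value of joint door above 1.13 rad), for 0.2 s.
2. with the door down, every used cassette lies in the discard tray and every fresh one is seated in a pocket (x of used0 in the frame of discard between -0.075 and 0.075 m and y of used0 in the frame of discard between -0.12 and 0.12 m and z of each of used0, used1, used2 in the frame of discard below 0.012 m and angle between each of used0, used1, used2's own z axis and vertical below 0.15 rad and linear speed of each of used0, used1, used2 below 0.03 m/s and x of used1 in the frame of discard between -0.075 and 0.075 m and y of used1 in the frame of discard between -0.12 and 0.12 m and x of used2 in the frame of discard between -0.075 and 0.075 m and y of used2 in the frame of discard between -0.12 and 0.12 m and ((distance between fresh0 and pocket0 below 0.007 m and x of fresh0_key in the frame of pocket0 between -0.048 and -0.032 m and y of fresh0_key in the frame of pocket0 between 0.015 and 0.031 m) or (distance between fresh0 and pocket1 below 0.007 m and x of fresh0_key in the frame of pocket1 between -0.048 and -0.032 m and y of fresh0_key in the frame of pocket1 between 0.015 and 0.031 m) or (distance between fresh0 and pocket2 below 0.007 m and x of fresh0_key in the frame of pocket2 between -0.048 and -0.032 m and y of fresh0_key in the frame of pocket2 between 0.015 and 0.031 m)) and ((distance between fresh1 and pocket0 below 0.007 m and x of fresh1_key in the frame of pocket0 between -0.048 and -0.032 m and y of fresh1_key in the frame of pocket0 between 0.015 and 0.031 m) or (distance between fresh1 and pocket1 below 0.007 m and x of fresh1_key in the frame of pocket1 between -0.048 and -0.032 m and y of fresh1_key in the frame of pocket1 between 0.015 and 0.031 m) or (distance between fresh1 and pocket2 below 0.007 m and x of fresh1_key in the frame of pocket2 between -0.048 and -0.032 m and y of fresh1_key in the frame of pocket2 between 0.015 and 0.031 m)) and ((distance between fresh2 and pocket0 below 0.007 m and x of fresh2_key in the frame of pocket0 between -0.048 and -0.032 m and y of fresh2_key in the frame of pocket0 between 0.015 and 0.031 m) or (distance between fresh2 and pocket1 below 0.007 m and x of fresh2_key in the frame of pocket1 between -0.048 and -0.032 m and y of fresh2_key in the frame of pocket1 between 0.015 and 0.031 m) or (distance between fresh2 and pocket2 below 0.007 m and x of fresh2_key in the frame of pocket2 between -0.048 and -0.032 m and y of fresh2_key in the frame of pocket2 between 0.015 and 0.031 m)) and value of joint door above 1.1 rad), for 0.2 s.
3. the door is pushed shut with the fresh cassettes seated in it (value of joint door below 0.06 rad and ((distance between fresh0 and pocket0 below 0.007 m and x of fresh0_key in the frame of pocket0 between -0.048 and -0.032 m and y of fresh0_key in the frame of pocket0 between 0.015 and 0.031 m) or (distance between fresh0 and pocket1 below 0.007 m and x of fresh0_key in the frame of pocket1 between -0.048 and -0.032 m and y of fresh0_key in the frame of pocket1 between 0.015 and 0.031 m) or (distance between fresh0 and pocket2 below 0.007 m and x of fresh0_key in the frame of pocket2 between -0.048 and -0.032 m and y of fresh0_key in the frame of pocket2 between 0.015 and 0.031 m)) and ((distance between fresh1 and pocket0 below 0.007 m and x of fresh1_key in the frame of pocket0 between -0.048 and -0.032 m and y of fresh1_key in the frame of pocket0 between 0.015 and 0.031 m) or (distance between fresh1 and pocket1 below 0.007 m and x of fresh1_key in the frame of pocket1 between -0.048 and -0.032 m and y of fresh1_key in the frame of pocket1 between 0.015 and 0.031 m) or (distance between fresh1 and pocket2 below 0.007 m and x of fresh1_key in the frame of pocket2 between -0.048 and -0.032 m and y of fresh1_key in the frame of pocket2 between 0.015 and 0.031 m)) and ((distance between fresh2 and pocket0 below 0.007 m and x of fresh2_key in the frame of pocket0 between -0.048 and -0.032 m and y of fresh2_key in the frame of pocket0 between 0.015 and 0.031 m) or (distance between fresh2 and pocket1 below 0.007 m and x of fresh2_key in the frame of pocket1 between -0.048 and -0.032 m and y of fresh2_key in the frame of pocket1 between 0.015 and 0.031 m) or (distance between fresh2 and pocket2 below 0.007 m and x of fresh2_key in the frame of pocket2 between -0.048 and -0.032 m and y of fresh2_key in the frame of pocket2 between 0.015 and 0.031 m))), for 0.2 s.
4. the start button is pressed right down with the door shut (value of joint start above 0.0045 m and value of joint door below 0.06 rad), for 0.05 s.
At the end, for the whole second after the job is handed in: door shut (within 0.06 rad), button up, every fresh cassette seated in a pocket (origin within 7 mm of the pocket centre, key point within 8 mm of its place along door x and y), every used one flat on the discard tray's floor (tilt under 0.15 rad), at rest (all of step 3 and x of used0 in the frame of discard between -0.075 and 0.075 m and y of used0 in the frame of discard between -0.12 and 0.12 m and z of each of used0, used1, used2 in the frame of discard below 0.012 m and angle between each of used0, used1, used2's own z axis and vertical below 0.15 rad and linear speed of each of used0, used1, used2 below 0.03 m/s and x of used1 in the frame of discard between -0.075 and 0.075 m and y of used1 in the frame of discard between -0.12 and 0.12 m and x of used2 in the frame of discard between -0.075 and 0.075 m and y of used2 in the frame of discard between -0.12 and 0.12 m and velocity of joint door below 0.05 rad/s and value of joint start below 0.002 m); the robot touches nothing.
It fails at once if a dish, beaker or the bottle is pushed more than 60 mm away or tipped over (distance of any of dish0, dish1, beaker0, beaker1, bottle from where it was at the start of the episode above 0.06 m or angle between any of dish0, dish1, beaker0, beaker1, bottle's own z axis and vertical above 0.5 rad).
Of fresh0, fresh1, fresh2 only 2 to 3 are there at a start; the rules pass over those that are not, and their reading is None.
Of used0, used1, used2 only 1 to 2 are there at a start; the rules pass over those that are not, and their reading is None.
At some moment in a run one of fresh0, fresh1, fresh2 may be knocked a few centimetres aside while the robot is not near it.
It also fails if it takes over 210 s, if anything falls off the work surface, if the arm or the gripper's body presses on something with over 40 N, if the wrist force passes 120 N, or if a joint passes its speed limit or range.

## Robot

A 6-joint arm with a two-finger parallel gripper is mounted at the origin on the work surface. World frame = base frame: x ahead of the robot, y to its left, z up, the work surface at z = 0. Lengths are in mm, angles in rad, forces in N, time in s.
With the tool pointing down it reaches from about 350 to 775 mm from the base axis. Payload 7.3 kg.
Tool frame: the origin (TCP) lies at the very end of the fingers, on their centre line; the grasp point (between the pads) lies 19 mm behind it; x points along the fingers, z is the direction in which the jaws open and shut, and the axes are right-handed (so a half turn about x gives the same grasp; the last joint's range is limited). The gripper opens to 92 mm and grips with 3 to 60 N. Pads are 19 mm wide; open, the fingers measure 130 mm over their backs; the gripper's body (75 mm by 190 mm) begins 47 mm behind the grasp point.
Start: joints at [-1.33, 0.342, 1.524, -0, 1.275, -0.146], TCP at [198.067, -486.224, 226.741] pointing down, gripper open.
Joint ranges: [-2.53, 2.53], [-0.77, 2.02], [0.04, 2.7], [-1, 4.14], [0.28, 2.66], [-3.11, 3.11]. Speed limits (rad/s): [2.57, 2.57, 3.14, 3.14, 3.14, 3.14].

## Interface

Orientations are given as [roll, pitch, yaw] about the fixed x, y, z axes, in that order (R = Rz(yaw) Ry(pitch) Rx(roll)).
In Python, from plant import * gives the robot as it stands.
- The arm moves only by the tool carry_out, never from a script. Its argument "rows" is a list of rows, each a list of 4 numbers: the shift along the world's x, y, z in mm, then the turn about the world's z in degrees. In form: [[x, y, z, twist], ...]. A call has 1 to 20 rows; each row is the pose to reach, as a shift and turn from the pose measured when the call began; what a row does not reach only later rows make up. A row lasts 1/12 s, in which the tool goes at most 41.7 mm and 7.16 degrees, less where a joint would pass 70% of its speed; a pose out of reach is approached as far as the arm can. A call with a gripper value outside its range is refused whole. "hand" is the finger opening in mm, from 0 to 91.8, set as the call begins (left out, the last holds). The fingers move at their own pace and stop on an object; the grip force is fixed at half the most. Time passes only in rows, so rows that repeat a pose let the fingers close. It gives the time, the measured TCP pose, the force and the opening at its end, in the units of the state.
- get_obs(): the state, without advancing time (a new reading comes with each control period).
- capture(name): name is "scene" or "top" or "wrist"; returns the picture (480x640x3 uint8, red, green, blue); there is no depth.
- camera_info(name): a dict with "camera_matrix" (3x3 intrinsics, pixels), "pose" (4x4, takes a point from camera to world coordinates); the wrist camera has in their place "mount" (4x4, takes a point from camera to tool coordinates, whose origin is the TCP and whose axes are the tool frame's). Camera axes: x right, y down, z forward; pixel columns grow to the right and rows downward; lengths in mm; the calibration is good to about 2 mm. The wrist camera is an equidistant fisheye: a pixel r from the principal point sees the ray r / f radians off the axis. A picture is of the moment at which its call begins: read the wrist's pose just before it. camera_info takes no time and is no camera call.
- close_job(): hands the job in, once; it reports no verdict.
The state is a dict: "time": time; "joint_positions": joint angles; "dq": joint speeds; "tau": joint torques, N m; "tool_pos": TCP position; "tcp_rot": TCP orientation; "contact_force": force on the tool from outside, world axes, zero at the start; "moment": the same for the moment, N m; "grip_width": finger opening in mm.
Only numpy, scipy, OpenCV 4.12 (cv2) and the standard library are available. Lean on these libraries where they do the work, as an engineer would, in place of code of your own. Each camera call takes 0.05 s, during which the arm holds its last target. There are 200 camera calls.

## Working session

There is one attempt and no reset: what is moved stays moved. The work goes in short steps, Python scripts to look and compute and a tool call to move; the robot and the scene stay as the last step left them, time stands still between calls to the robot, and variables do not carry over. Pictures are saved under pics/ and viewed, about 12 in all and at most 16, crops included, and the job is handed in when it is done.

Besides the shell and the picture viewer there is one more tool, called after "Request:" as name([rows], argument=value, ...), one row to a line, values as JSON. carry_out: Moves the arm, as the interface text tells. Its arguments: {"type":"object","properties":{"rows":{"type":"array"},"hand":{"type":"number"}},"required":["rows"]}

```bash
ls; mkdir -p pics
python3 - <<'E'
from plant import *
import cv2
for n in ("top","scene"):
    im=capture(n); cv2.imwrite(f"pics/{n}0.png",im[:,:,::-1])
    ci=camera_info(n); print(n,ci)
print(camera_info("wrist"))
print(get_obs())
E
```

```text
pics
top {'camera_matrix': array([[515.89852324,   0.        , 315.63973005],
       [  0.        , 515.89852324, 237.74265627],
       [  0.        ,   0.        ,   1.        ]]), 'pose': array([[-1.28981856e-02, -9.91769448e-01,  1.27385241e-01,
         3.88858930e+02],
       [-9.99630158e-01,  9.73914983e-03, -2.53908854e-02,
         1.46388286e+01],
       [ 2.39412805e-02, -1.27665625e-01, -9.91528266e-01,
         1.28182499e+03],
       [ 0.00000000e+00,  0.00000000e+00,  0.00000000e+00,
         1.00000000e+00]])}
scene {'camera_matrix': array([[450.12815819,   0.        , 309.84684236],
       [  0.        , 450.12815819, 243.16667531],
       [  0.        ,   0.        ,   1.        ]]), 'pose': array([[ 5.40605121e-01,  6.36781221e-01, -5.49777937e-01,
         1.20060149e+03],
       [ 8.41216409e-01, -4.01358096e-01,  3.62307373e-01,
        -4.21176414e+02],
       [ 1.00527060e-02, -6.58347443e-01, -7.52647054e-01,
         1.03279728e+03],
       [ 0.00000000e+00,  0.00000000e+00,  0.00000000e+00,
         1.00000000e+00]])}
{'camera_matrix': array([[371.64829954,
[... 438 characters left out ...]
,  0.00000000e+00,
         1.00000000e+00]])}
{'time': 0.1, 'joint_positions': array([-1.32997645e+00,  3.42643252e-01,  1.52489125e+00,  3.00879850e-05,
        1.27542189e+00, -1.46002107e-01]), 'dq': array([ 0.00071628, -0.00163998, -0.00379116, -0.00016855,  0.00078027,
        0.00105911]), 'tau': array([ 1.66164737e-03, -4.32005882e+01, -2.44694191e+01,  7.20251631e-02,
        5.26625512e-02, -4.25681242e-05]), 'tool_pos': array([ 197.99735487, -485.84932342,  226.13010899]), 'tcp_rot': array([2.97449507, 1.56943228, 1.79051195]), 'contact_force': array([ 0.274621  , -0.25649446, -0.09989677]), 'moment': array([ 0.06722928,  0.01841162, -0.01705473]), 'grip_width': 91.74631773885228}
```

View pics/top0.png

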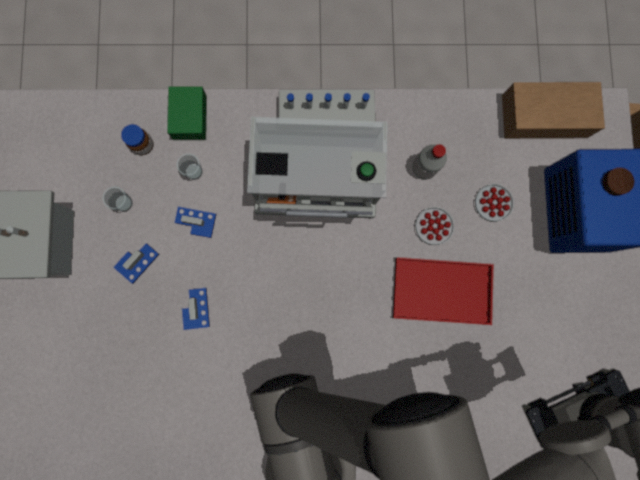

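View pics/scene0.png

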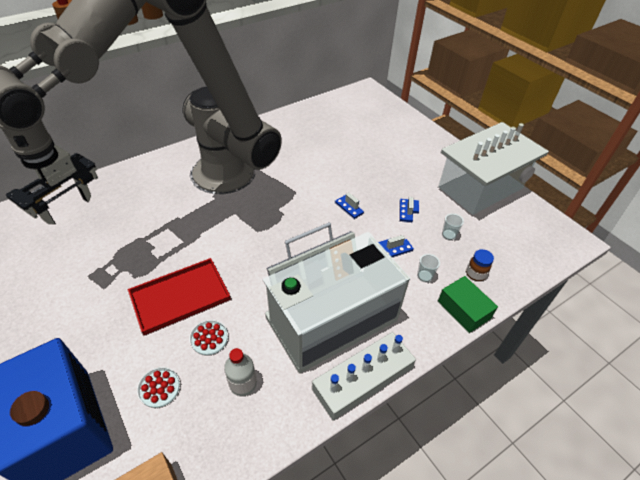

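The top view shows the reader at about (318,165) with its bar at about (315,212). The three fresh cassettes are at about (195,221), (136,263) and (196,308), and the tray is centred near (444,291). The dishes are at (434,226) and (493,202), and one orange patch shows at (278,199).

Run:
```python
import cv2,numpy as np
im=cv2.imread("pics/top0.png")
a=cv2.resize(im[195:345,100:230],None,fx=3.07,fy=3.07*1.0,interpolation=cv2.INTER_CUBIC)  # 399x460
b=cv2.resize(im[105:225,240:395],None,fx=2.58,fy=2.58,interpolation=cv2.INTER_CUBIC)
H=600
o=np.zeros((H,800,3),np.uint8)
o[:a.shape[0],:a.shape[1]]=a[:H]; o[:b.shape[0],400:400+b.shape[1]]=b[:, :400]
s=cv2.imread("pics/scene0.png")[215:290,255:385]
s=cv2.resize(s,None,fx=3.0,fy=3.0,interpolation=cv2.INTER_CUBIC)
o[330:330+s.shape[0],400:400+s.shape[1]]=s
cv2.imwrite("pics/c1.png",o)
```

```text
(no output)
```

View pics/c1.png

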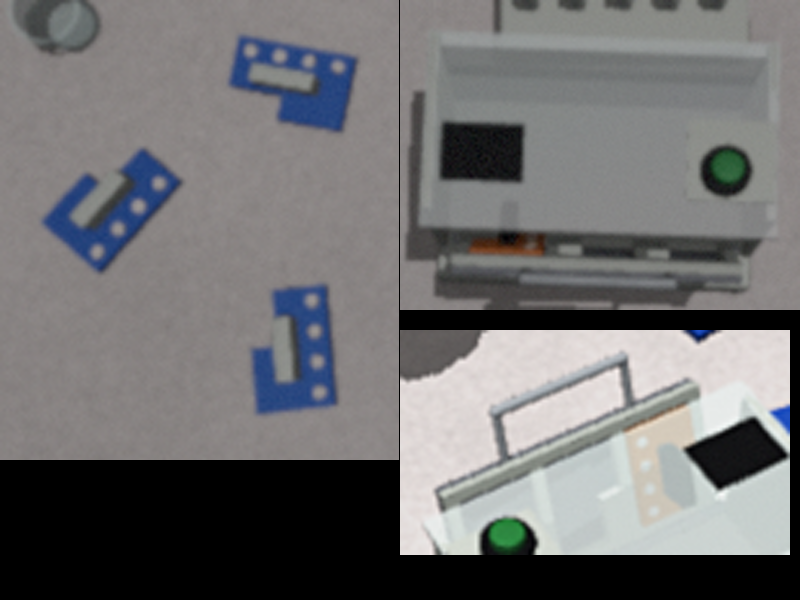

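```bash
cat > h.py <<'E'
from plant import *
import numpy as np, cv2
from scipy.spatial.transform import Rotation as Ro
from scipy.optimize import least_squares
def px2w(cam,uv,z):
    ci=camera_info(cam);K=ci["camera_matrix"];T=ci["pose"]
    uv=np.atleast_2d(uv).astype(float)
    d=(np.linalg.inv(K)@np.c_[uv,np.ones(len(uv))].T).T@T[:3,:3].T
    o=T[:3,3]; return o+d*((z-o[2])/d[:,2])[:,None]
def w2px(cam,P):
    ci=camera_info(cam);K=ci["camera_matrix"];T=ci["pose"]
    c=(np.atleast_2d(P)-T[:3,3])@T[:3,:3]; p=c@K.T; return p[:,:2]/p[:,2:]
def tool(o=None):
    o=o or get_obs(); R=Ro.from_euler("xyz",o["tcp_rot"]).as_matrix(); return np.array(o["tool_pos"]),R
def jaw(o=None):
    R=tool(o)[1]; return np.degrees(np.arctan2(R[1,2],R[0,2]))
def wr2w(uv,z,o):  # wrist pixel -> world plane z
    ci=camera_info("wrist");K=ci["camera_matrix"];M=ci["mount"];p,R=tool(o)
    uv=np.atleast_2d(uv).astype(float); q=uv-K[:2,2]; r=np.hypot(*q.T); th=r/K[0,0]
    d=np.c_[q/np.maximum(r,1e-9)[:,None]*np.sin(th)[:,None],np.cos(th)]
    d=d@(R@M[:3,:3]).T; c=p+R@M[:3,3]; return c+d*((z-c[2])/d[:,2])[:,None]
def w2wr(P,o):
    ci=camera_info("wrist");K=ci["camera_matrix"];M=ci["mount"];p,R=tool(o)
    c=(np.atleast_2d(P)-(p+R@M[:3,3]))@(R@M[:3,:3]); n=np.hypot(c[:,0],c[:,1]); th=np.arctan2(n,c[:,2])
    return K[:2,2]+K[0,0]*(th/n)[:,None]*c[:,:2]
def fit2(model,meas):  # 2D rigid fit -> x,y,yaw deg, rms
    def tr(s): c,n=np.cos(s[2]),np.sin(s[2]); return model@np.array([[c,n],[-n,c]])+s[:2]
    best=min((least_squares(lambda s:(tr(s)-meas).ravel(),[*meas.mean(0),a]) for a in np.arange(0,6.3,1.5)),key=lambda r:r.cost)
    return np.r_[best.x[:2],(np.degrees(best.x[2])+180)%360-180],np.sqrt(2*best.cost/len(meas))
# outline: (-x-y),( +x -y),(+x, notch),( -x +y)
CAS=np.array([[-48,-31],[48,-31],[48,11],[-48,31],[4,31]])
E
python3 - <<'E'
from h import *
ca=lambda L:[(100+(u+.5)/3.07-.5,195+(v+.5)/3.07-.5) for u,v in L]
cb=lambda L:[(240+(u-400+.5)/2.58-.5,105+(v+.5)/2.58-.5) for u,v in L]
for n,L in dict(A=[(357,59),(238,36),(230,87),(342,131),(278,123)],B=[(101,272),(183,182),(142,148),(42,221),(96,174)],C=[(337,403),(327,286),(273,290),(257,412),(253,350)]).items():
    w=px2w("top",ca(L),12)[:,:2]; print(n,fit2(CAS,w))
w=px2w("top",cb([(520,279),(677,284)]),222);print("bar",w,np.linalg.norm(w[0]-w[1]))
m=w.mean(0);d=w[0]-w[1];yaw=np.arctan2(d[1],d[0])-np.pi/2;print("yaw",np.degrees(yaw))
org=m[:2]+67*np.array([np.cos(yaw),np.sin(yaw)]);print("origin",org)
print("hinge->bar down",org-185*np.array([np.cos(yaw),np.sin(yaw)]))
print("door edge",px2w("top",cb([(440,262),(747,268)]),180))
print("hood back",px2w("top",cb([(440,36),(768,44)]),191))
b=px2w("top",cb([(727,167)]),197)[0];c,s=np.cos(yaw),np.sin(yaw);q=b[:2]-org;print("button",b,"in reader",c*q[0]+s*q[1],-s*q[0]+c*q[1])
w=px2w("top",[(395,258),(494,263),(492,324),(393,319)],22);print("tray",w,w.mean(0))
for n,p in dict(d0=(434,227),d1=(493,203)).items(): print(n,px2w("top",p,10))
print("bottle",px2w("top",(432,162),75),"beak",px2w("top",[(190,168),(119,201)],35))
print(jaw())
E
```

```text
A (array([593.71483012, 282.3767909 ,  79.44906072]), np.float64(1.3187291418031695))
B (array([500.38697498, 420.59043117, -41.73850712]), np.float64(2.92792146103111))
C (array([382.45645043, 277.39094534,   5.60501602]), np.float64(1.6542073071524084))
bar [[577.90428686  48.1202201  222.        ]
 [572.70540007 -78.70807129 222.        ]] 126.93480185427563
yaw -2.347327997483559
origin [642.24862404 -18.03805415]
hinge->bar down [457.40385677 -10.46098276]
door edge [[ 600.44732202  116.41820119  180.        ]
 [ 593.15588192 -141.82623412  180.        ]]
hood back [[ 793.42283877  115.79633726  191.        ]
 [ 785.19852202 -163.5817164   191.        ]]
button [ 676.11966819 -124.95517728  197.        ] in reader 38.22164296090221 -105.44014822924868
tray [[ 498.56456875 -212.21379533   22.        ]
 [ 483.54743423 -457.09609074   22.        ]
 [ 335.13222029 -443.6614031    22.        ]
 [ 350.4173439  -202.51344107   22.        ]] [ 416.91539179 -328.87118256   22.        ]
d0 [[ 576.4915976  -315.07378547   10.        ]]
d1 [[ 636.43966163 -467.77086442   10.        ]]
bottle [[ 725.79299124 -300.09130396   75.        ]] beak [[725.46795187 290.36023473  35.        ]
 [644.03802697 460.94594843  35.        ]]
-67.8372269908266
```

Request:
carry_out([
  [0,0,40,0],
  [0,0,80,0],
  [377,471,80,65],
  [377,471,80,65],
  [377,471,80,65],
  [377,471,80,65],
  [377,471,80,65],
  [377,471,80,65],
  [377,471,80,65],
  [377,471,80,65],
  [377,471,80,65],
  [377,471,80,65],
  [377,471,80,65],
  [377,471,80,65],
  [377,471,80,65],
  [377,471,80,65],
  [377,471,80,65],
  [377,471,80,65],
  [377,471,80,65],
  [377,471,80,65],
], hand=50)

```text
time: 1.77
tool_pos: [574.4, -15.4, 305.7]
tcp_rot: [-3.046, 1.568, -3.095]
contact_force: [1.0, -0.2, 0.1]
grip_width: 50.0
```

Run:
```python
from h import *
o=get_obs(); im=capture("wrist"); cv2.imwrite("pics/w1.png",im[:,:,::-1]); print(jaw(o),tool(o)[0])
print(w2wr([[575.3,-15.3,222],[578,48,222],[572.7,-78.7,222]],o))
```

```text
-2.8461612919740413 [574.41154894 -15.42322589 305.7009876 ]
[[324.88364203 244.25010093]
 [324.26015139 151.57894002]
 [325.46514786 323.67766967]]
```

View pics/w1.png

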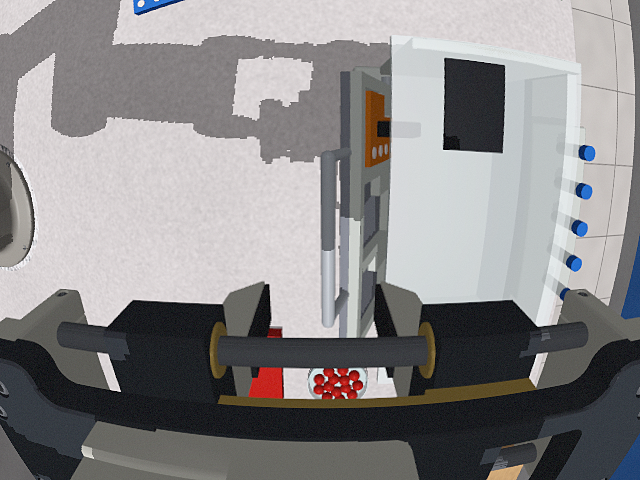

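The wrist view shows the bar running from (328,152) to (328,325), within about 3 px of the prediction, and one orange cassette in pocket 2. I'll descend and grip the bar.

Request:
carry_out([
  [2,0,-40,0],
  [2,0,-75,0],
  [2,0,-100,0],
  [2,0,-100,0],
])

```text
time: 2.15
tool_pos: [572.8, -16.9, 201.0]
tcp_rot: [3.084, 1.559, 3.031]
contact_force: [0.3, 0.6, -0.3]
grip_width: 49.8
```

Request:
carry_out([
  [0,0,0,0],
  [0,0,0,0],
  [0,0,0,0],
  [0,0,0,0],
  [0,0,0,0],
  [0,0,0,0],
], hand=0)

```text
time: 2.65
tool_pos: [573.7, -17.0, 202.0]
tcp_rot: [3.095, 1.562, 3.042]
contact_force: [4.4, -1.1, -2.3]
grip_width: 14.7
```

Request:
carry_out([
  [0,0,0,0],
  [0,0,0,0],
  [0,0,0,0],
])

```text
time: 2.9
tool_pos: [574.3, -17.0, 202.1]
tcp_rot: [3.101, 1.563, 3.048]
contact_force: [4.3, -0.5, -3.4]
grip_width: 9.2
```

Run:
```python
from h import *
o=get_obs();p,R=tool(o);print(p,R[:,0],jaw(o),o["contact_force"])
g=p-19*R[:,0]; print("bar",g)
yaw=np.radians(-2.6); ux=np.array([np.cos(yaw),np.sin(yaw)])
a0=np.arcsin((g[2]-50)/185);print(a0)
for i in range(1,13):
    a=a0+(-0.02-a0)*i/12
    r=185*(np.cos(a)-np.cos(a0)); print(np.round([-r*ux[0],-r*ux[1],185*(np.sin(a)-np.sin(a0))],1))
```

```text
[574.33043194 -16.98090166 202.08982211] [-7.61584633e-03  7.11132344e-04 -9.99970746e-01] -3.0090149774212183 [ 4.30822637 -0.46345239 -3.42270236]
bar [574.47513302 -16.99441318 221.08926629]
1.1805275610106718
[-16.7   0.8  -7.9]
[-32.6   1.5 -17.4]
[-47.4   2.2 -28.5]
[-61.    2.8 -40.9]
[-73.4   3.3 -54.7]
[-84.3   3.8 -69.7]
[-93.6   4.3 -85.6]
[-101.3    4.6 -102.4]
[-107.3    4.9 -119.9]
[-111.5    5.1 -138. ]
[-113.9    5.2 -156.3]
[-114.5    5.2 -174.8]
```

Request:
carry_out([
  [-8,0,-4,0],
  [-17,1,-8,0],
  [-33,1,-17,0],
  [-40,2,-23,0],
  [-47,2,-28,0],
  [-61,2,-41,0],
  [-73,3,-55,0],
  [-79,3,-62,0],
  [-84,4,-70,0],
  [-94,4,-86,0],
  [-101,4,-102,0],
  [-107,4,-120,0],
  [-111,5,-138,0],
  [-114,5,-156,0],
  [-115,5,-170,0],
  [-115,5,-175,0],
  [-115,5,-175,0],
  [-115,5,-175,0],
])

```text
time: 4.4
tool_pos: [460.0, -12.0, 27.7]
tcp_rot: [3.105, 1.564, 3.053]
contact_force: [1.9, 1.4, 1.7]
grip_width: 9.3
```

Request:
carry_out([
  [0,0,0,0],
  [0,0,0,0],
  [0,0,0,0],
  [0,0,0,0],
  [0,0,0,0],
], hand=36)

```text
time: 4.82
tool_pos: [459.7, -11.9, 27.6]
tcp_rot: [3.1, 1.564, 3.048]
contact_force: [-0.7, 0.3, 0.3]
grip_width: 34.9
```

Request:
carry_out([
  [0,0,40,0],
  [0,0,80,0],
  [0,20,120,0],
  [20,40,160,0],
  [40,60,200,0],
  [60,90,240,0],
  [75,90,280,0],
  [75,90,280,0],
  [75,90,280,0],
], hand=80)

```text
time: 5.57
tool_pos: [537.9, 79.4, 313.0]
tcp_rot: [0.376, 1.567, 0.325]
contact_force: [0.0, -0.4, 0.3]
grip_width: 79.3
```

Run:
```python
from h import *
o=get_obs(); im=capture("wrist"); cv2.imwrite("pics/w2.png",im[:,:,::-1]); print(jaw(o),tool(o)[0])
import json; json.dump({k:np.array(o[k]).tolist() for k in("tool_pos","tcp_rot")},open("w2.json","w"))
im=capture("top"); cv2.imwrite("pics/t2.png",im[:,:,::-1])
```

```text
-2.9154191650772585 [537.90845606  79.36898599 313.00611952]
```

View pics/w2.png

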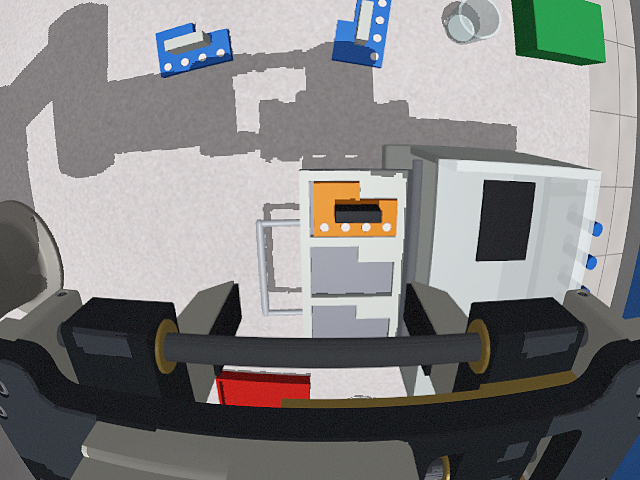

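The wrist view shows the door level, with the used cassette in pocket 2 at about (355,210), pockets 1 and 0 empty, and the bar at column 261. Next is an enlarged crop to measure the pockets.

Run:
```python
import cv2,numpy as np
w=cv2.imread("pics/w2.png")[155:345,290:415]; t=cv2.imread("pics/t2.png")[175:295,240:400]
o=np.zeros((600,800,3),np.uint8)
a=cv2.resize(w,None,fx=3,fy=3,interpolation=cv2.INTER_CUBIC);o[:a.shape[0],:a.shape[1]]=a
b=cv2.resize(t,None,fx=2.5,fy=2.5,interpolation=cv2.INTER_CUBIC);o[:b.shape[0],400:400+b.shape[1]]=b
s=cv2.resize(cv2.imread("pics/t2.png")[195:345,100:230],None,fx=1.9,fy=1.9,interpolation=cv2.INTER_CUBIC);o[310:310+s.shape[0],400:400+s.shape[1]]=s
cv2.imwrite("pics/c2.png",o)
```

```text
(no output)
```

View pics/c2.png

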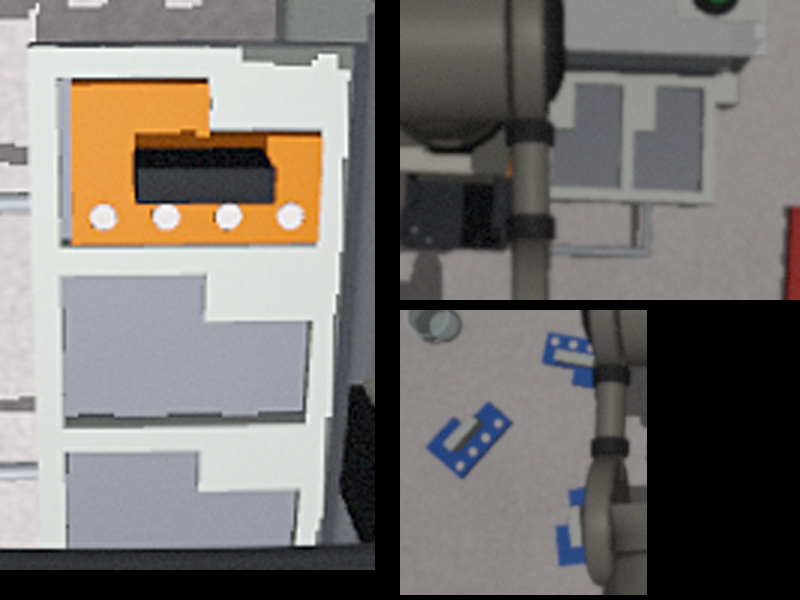

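Run:
```python
from h import *
import json; o=json.load(open("w2.json"))
c=lambda L:[(290+(u+.5)/3-.5,155+(v+.5)/3-.5) for u,v in L]
PK=np.array([(-50.5,33.5),(6.5,33.5),(6.5,13.5),(50.5,13.5),(50.5,-33.5),(-50.5,-33.5)])
off=lambda k:PK+[-75,[-78,0,78][k]]
W=wr2w(c([(60,276),(206,273),(205,321),(312,321),(306,425),(63,428),(66,452),(199,450),(198,490),(298,490),(58,77),(211,75),(211,128),(323,130),(318,244),(62,247)]),59,o)[:,:2]
M=np.r_[off(1),off(0)[:4],off(2)]
s,r=fit2(M,W);print("wrist",s,r)
t=lambda L:[(240+(u-400+.5)/2.5-.5,175+(v+.5)/2.5-.5) for u,v in L]
W=px2w("top",t([(576,130),(576,85),(622,85),(622,186),(553,186),(656,130),(656,87),(703,88),(701,190),(633,187)]),59)[:,:2]
M=np.r_[off(1)[[2,1,4]]*0+np.array([[6.5,13.5],[6.5,50.5],[50.5,-33.5]])*0,np.zeros((0,2))]
q=np.array([(6.5,13.5),(50.5,13.5),(50.5,-33.5),(-50.5,-33.5),(-50.5,33.5)])
# image-left = +y : notch inner corner, its top end lies at x=+50.5,y=13.5
M=np.r_[q+[-75,0],q+[-75,-78]]
s2,r2=fit2(M,W);print("top",s2,r2)
# used cassette plate in pocket2 at z=62, ribs
W=wr2w(c([(70,78),(323,137),(317,242),(71,245)]),62,o)[:,:2]
print("used",fit2(np.array([(-48,31),(48,11),(48,-31),(-48,-31)]),W))
for s in (s,s2):
    a=np.radians(s[2]);R=np.array([[np.cos(a),-np.sin(a)],[np.sin(a),np.cos(a)]])
    for k in range(3): print(k,s[:2]+R@[-75,[-78,0,78][k]])
    print("bar",s[:2]+R@[-185,0], "barshut",s[:2]+R@[-67,0])
# fresh A,C from wrist too
print(w2wr([[593.7,282.4,12],[382.5,277.4,12]],o))
```

```text
wrist [644.03675421 -19.64772555  -2.78778504] 0.6508469856655771
top [642.28521941 -17.5709117   -1.95067496] 1.9976388746716516
used (array([574.69113666,  62.52052323,  -3.15324983]), np.float64(1.042155479615818))
0 [565.33184165 -93.90765242]
1 [569.12551454 -15.99996316]
2 [572.91918742  61.9077261 ]
bar [459.25569635 -10.64991166] barshut [577.11604677 -16.38905782]
0 [564.67363017 -92.97277649]
1 [567.32868183 -15.01797741]
2 [569.98373349  62.93682168]
bar [457.39242671 -11.27367378] barshut [575.32404584 -15.2902904 ]
[[359.37868209  25.61865773]
 [190.62814349  44.99794853]]
```

Request:
carry_out([
  [35,-17,-40,7],
  [35,-17,-60,14],
  [35,-17,-80,21],
  [35,-17,-100,28],
  [35,-17,-120,35],
  [35,-17,-140,42],
  [35,-17,-150,49],
  [35,-17,-160,56],
  [35,-17,-170,63],
  [35,-17,-180,70],
  [35,-17,-190,77],
  [35,-17,-190,84],
  [35,-17,-190,90],
  [35,-17,-190,90],
  [35,-17,-220,90],
  [35,-17,-240,90],
  [35,-17,-248,90],
  [35,-17,-248,90],
  [35,-17,-248,90],
])

```text
time: 7.25
tool_pos: [568.6, 61.0, 59.5]
tcp_rot: [2.817, 1.564, -1.95]
contact_force: [-2.0, 0.3, 3.6]
grip_width: 80.3
```

Request:
carry_out([
  [0,0,0,0],
  [0,0,0,0],
  [0,0,0,0],
  [0,0,0,0],
  [0,0,0,0],
  [0,0,0,0],
  [0,0,0,0],
  [0,0,0,0],
  [0,0,0,0],
  [0,0,0,0],
  [0,0,0,0],
  [0,0,0,0],
], hand=0)

```text
time: 8.25
tool_pos: [568.5, 61.0, 59.4]
tcp_rot: [2.776, 1.564, -1.991]
contact_force: [0.1, 0.1, 0.5]
grip_width: 60.4
```

Run:
```python
from h import *
o=get_obs();p,R=tool(o);print(p,R[:,0],jaw(o),o["contact_force"],o["grip_width"])
```

```text
[568.47584056  60.96517596  59.40929372] [-0.0028995  -0.0064914  -0.99997473] 86.85422677032632 [0.12925606 0.09870633 0.53467012] 60.382824539654685
```

Request:
carry_out([
  [0,0,0,0],
  [0,0,0,0],
  [0,0,0,0],
  [0,0,0,0],
  [2,0,4,0],
  [4,0,7,0],
  [4,0,7,0],
  [4,0,7,0],
  [4,0,7,0],
], hand=80)

```text
time: 9.0
tool_pos: [572.4, 61.0, 66.4]
tcp_rot: [2.764, 1.564, -2.003]
contact_force: [0.5, 0.4, -0.6]
grip_width: 80.0
```

Request:
carry_out([
  [0,0,0,0],
  [0,0,0,0],
  [0,0,0,0],
  [0,0,0,0],
  [0,0,0,0],
  [0,0,0,0],
  [0,0,0,0],
  [0,0,0,0],
  [0,0,0,0],
  [0,0,0,0],
  [0,0,0,0],
  [0,0,0,0],
  [0,0,0,0],
  [0,0,0,0],
], hand=0)

```text
time: 10.17
tool_pos: [572.3, 61.0, 66.4]
tcp_rot: [2.74, 1.564, -2.027]
contact_force: [-1.3, 0.8, 1.6]
grip_width: 13.9
```

Run:
```python
from h import *
o=get_obs();p,R=tool(o);print(p,R[:,0],jaw(o),o["contact_force"],o["grip_width"])
```

```text
[572.34137795  61.04196645  66.432572  ] [-0.00313506 -0.00638152 -0.99997472] 86.85362184196828 [-1.27288474  0.77577277  1.56072485] 13.925410212169927
```

Request:
carry_out([
  [0,0,15,0],
  [0,0,40,0],
  [0,0,70,0],
  [-15,-38,80,0],
  [-30,-75,80,0],
  [-45,-113,80,0],
  [-60,-150,80,0],
  [-75,-188,80,0],
  [-90,-225,80,0],
  [-105,-263,80,0],
  [-120,-300,80,0],
  [-135,-338,80,0],
  [-147,-370,70,0],
  [-155,-385,50,0],
  [-155,-390,30,0],
  [-155,-390,10,0],
  [-155,-390,0,0],
  [-155,-390,0,0],
  [-155,-390,0,0],
  [-155,-390,0,0],
])

```text
time: 11.83
tool_pos: [418.1, -329.1, 67.5]
tcp_rot: [2.949, 1.563, -1.817]
contact_force: [0.3, -0.1, -1.3]
grip_width: 14.0
```

Request:
carry_out([
  [0,0,-10,0],
  [0,0,-20,0],
  [0,0,-30,0],
  [0,0,-37,0],
  [0,0,-42,0],
  [0,0,-44,0],
  [0,0,-45,0],
  [0,0,-45,0],
])

```text
time: 12.5
tool_pos: [418.1, -329.2, 22.3]
tcp_rot: [2.931, 1.563, -1.836]
contact_force: [0.0, -0.2, -0.1]
grip_width: 14.0
```

Request:
carry_out([
  [0,0,0,0],
  [0,0,0,0],
  [0,0,0,0],
  [0,0,0,0],
  [0,0,0,0],
  [0,0,10,0],
  [0,0,40,0],
  [0,0,80,0],
  [0,0,120,0],
  [0,0,160,0],
  [-20,60,180,0],
  [-20,60,180,0],
], hand=45)

```text
time: 13.5
tool_pos: [398.3, -268.6, 206.0]
tcp_rot: [-2.886, 1.56, -1.371]
contact_force: [-0.0, 0.1, 0.7]
grip_width: 45.2
```

Run:
```python
from h import *
o=get_obs();print(tool(o)[0],jaw(o))
im=capture("top"); cv2.imwrite("pics/t3.png",im[:,:,::-1])
s=cv2.resize(im[195:345,90:230],None,fx=4,fy=4,interpolation=cv2.INTER_CUBIC)
t=cv2.resize(im[235:345,380:510],None,fx=1.8,fy=1.8)
u=cv2.resize(im[180:270,240:390],None,fx=1.6,fy=1.6)
O=np.zeros((600,800,3),np.uint8);O[:,:560]=s;O[:t.shape[0],562:562+t.shape[1]]=t;O[300:300+u.shape[0],560:560+u.shape[1]]=u
cv2.imwrite("pics/c3.png",O[:,:,::-1])
```

```text
[ 398.30807582 -268.61754829  205.99158301] 86.84087140165263
```

View pics/c3.png

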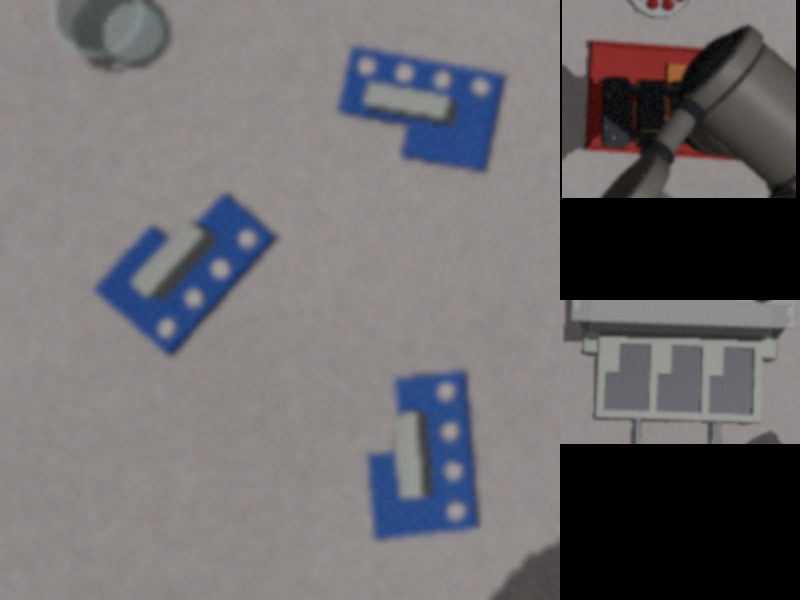

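The top view shows all three fresh cassettes where they started, three empty pockets and the orange cassette in the tray. I'll refine the fresh poses with a silhouette fit.

```bash
cat > sil.py <<'E'
from h import *
from scipy.optimize import minimize
OUT=np.array([[-48,-31],[48,-31],[48,11],[4,11],[4,31],[-48,31]],float)
RIB=np.array([[-25,-7],[25,-7],[25,7],[-25,7]],float)
S=8
def prism(P,z0,z1,s,proj,shape,off):
    a=np.radians(s[2]);R=np.array([[np.cos(a),-np.sin(a)],[np.sin(a),np.cos(a)]]);Q=P@R.T+s[:2]
    m=np.zeros(shape,np.uint8); n=len(Q)
    b=proj(np.c_[Q,np.full(n,z0)]); t=proj(np.c_[Q,np.full(n,z1)])
    ip=lambda q:np.round(((q-off+.5)*S-.5)).astype(np.int32)
    cv2.fillPoly(m,[ip(t)],1); cv2.fillPoly(m,[ip(b)],1)
    for i in range(n): cv2.fillConvexPoly(m,cv2.convexHull(ip(np.array([b[i],b[i-1],t[i-1],t[i]]))),1)
    return m
def fit(im,proj,s0,base=0.,hue="blue"):
    s0=np.array(s0,float); c=proj(np.r_[s0[:2],base+10][None])[0]
    e=proj(np.array([[s0[0]+70,s0[1],base],[s0[0],s0[1]+70,base],[s0[0]-70,s0[1],base],[s0[0],s0[1]-70,base]]))
    r=int(np.abs(e-c).max())+4; x0,y0=np.maximum(np.round(c-r).astype(int),0); x1,y1=min(640,x0+2*r),min(480,y0+2*r)
    cr=im[y0:y1,x0:x1].astype(np.float32); cr=cv2.resize(cr,None,fx=S,fy=S,interpolation=cv2.INTER_LINEAR)
    b=(cr[:,:,2]-cr[:,:,0]) if hue=="blue" else (cr[:,:,0]-cr[:,:,2]); m=(b>40).astype(np.uint8)
    k=cv2.getStructuringElement(cv2.MORPH_ELLIPSE,(6*S//2*2+1,)*2)
    cnt,_=cv2.findContours(m,cv2.RETR_EXTERNAL,cv2.CHAIN_APPROX_NONE); M=np.zeros_like(m); cv2.drawContours(M,[max(cnt,key=cv2.contourArea)],-1,1,-1)
    off=np.array([x0,y0]); sh=M.shape
    def cost(s):
        care=1-cv2.dilate(prism(RIB,base+12,base+44,s,proj,sh,off),np.ones((S,S),np.uint8))
        return ((M^prism(OUT,base,base+12,s,proj,sh,off))&care).sum()/S**2
    best=minimize(cost,s0,method="Nelder-Mead",options=dict(initial_simplex=s0+np.array([[0,0,0],[6,0,0],[0,6,0],[0,0,6]]),xatol=.05,fatol=.2))
    return np.round(best.x,2),round(best.fun,1),M.sum()/S**2
E
python3 - <<'E'
from sil import *
im=cv2.imread("pics/t3.png")[:,:,::-1]
P=lambda p:w2px("top",p)
for s in ([593.7,282.4,79.4],[500.4,420.6,-41.7],[382.5,277.4,5.6]): print(fit(im,P,s))
c=lambda L:[(90+(u+.5)/4-.5,195+(v+.5)/4-.5) for u,v in L]
for L in ([(505,75),(352,46),(339,111),(487,171),(403,156)],[(173,356),(278,237),(227,193),(95,289),(156,226)],[(478,525),(466,372),(396,378),(376,539),(369,455)]):print(fit2(CAS,px2w("top",c(L),12)[:,:2]))
import json; o=json.load(open("w2.json")); im=cv2.imread("pics/w2.png")[:,:,::-1]
Q=lambda p:w2wr(p,o)
for s in ([382.5,277.4,5.6],[593.7,282.4,79.4]): print("w",fit(im,Q,s))
print("used w",fit(im,Q,[574,62,-3],50,"o"))
E
```

```text
(array([594.88, 283.41,  78.91]), np.float64(65.8), np.float64(801.1875))
(array([502.  , 424.88, -41.07]), np.float64(69.6), np.float64(658.375))
(array([382.49, 280.51,   6.12]), np.float64(49.9), np.float64(687.859375))
(array([594.93876813, 282.08073137,  79.17931359]), np.float64(0.7937122844661147))
(array([500.26246363, 421.36414838, -41.02795211]), np.float64(0.8330374009824323))
(array([382.48587185, 277.52234436,   5.73171266]), np.float64(1.224918230493563))
w (array([383.43, 279.75,   5.43]), np.float64(50.1), np.float64(2271.34375))
w (array([597.65, 284.22,  78.95]), np.float64(71.6), np.float64(2345.609375))
used w (array([575.37,  63.05,  -2.66]), np.float64(37.5), np.float64(3964.296875))
```

Request:
carry_out([
  [0,40,0,2],
  [0,80,0,4],
  [0,120,0,6],
  [0,160,0,8],
  [0,200,0,8],
  [0,240,0,8],
  [-5,280,0,8],
  [-5,320,0,8],
  [-10,360,-10,8],
  [-10,400,-20,8],
  [-15,440,-30,8],
  [-15,480,-40,8],
  [-15,510,-60,8],
  [-15,530,-80,8],
  [-15,542,-95,9],
  [-15,548,-100,9],
  [-15,548,-100,9],
  [-15,548,-100,9],
  [-15,548,-100,9],
], hand=60)

```text
time: 15.13
tool_pos: [382.5, 282.6, 107.1]
tcp_rot: [-2.864, 1.563, -1.19]
contact_force: [-0.3, 0.1, 0.8]
grip_width: 60.1
```

Run:
```python
from sil import *
o=get_obs(); im=capture("wrist"); cv2.imwrite("pics/w4.png",im[:,:,::-1]);print(tool(o)[0],jaw(o))
Q=lambda p:w2wr(p,o)
print(Q([[383,279.6,12]]))
for s in ([502,424,-41],[595,283,79]): print(fit(im,Q,s))
```

```text
[382.50708015 282.62824268 107.08031465] 95.88285835433737
[[319.1362168  240.77462454]]
(array([ 692.,  376., -273.]), np.float64(87.5), np.float64(87.46875))Traceback (most recent call last):
  File "<stdin>", line 5, in <module>
  File "sil.py", line 21, in fit
    cnt,_=cv2.findContours(m,cv2.RETR_EXTERNAL,cv2.CHAIN_APPROX_NONE); M=np.zeros_like(m); cv2.drawContours(M,[max(cnt,key=cv2.contourArea)],-1,1,-1)
                                                                                                               ~~~^^^^^^^^^^^^^^^^^^^^^^^^^
ValueError: max() iterable argument is empty
```

Run:
```python
from sil import *
o=get_obs(); im=cv2.imread("pics/w4.png")[:,:,::-1]
print(fit(im,lambda p:w2wr(p,o),[383,279.6,5.6]))
```

```text
(array([384.11, 277.36,   5.45]), np.float64(94.0), np.float64(9498.90625))
```

View pics/w4.png

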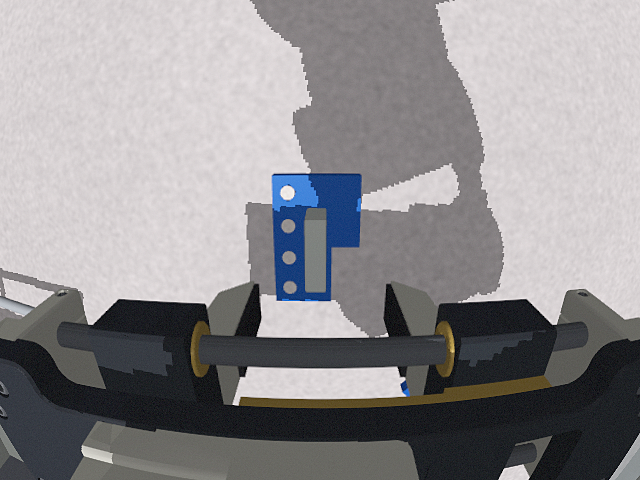

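The wrist view shows cassette C between the jaws at about (315,240), and the fit residual is about 1 %. I'll descend and grip its rib.

Request:
carry_out([
  [2,-5,-20,0],
  [2,-5,-45,0],
  [2,-5,-65,0],
  [2,-5,-78,0],
  [2,-5,-86,0],
  [2,-5,-90,-0.4],
  [2,-5,-91,-0.4],
  [2,-5,-91,-0.4],
])

```text
time: 15.85
tool_pos: [385.2, 277.6, 16.8]
tcp_rot: [-2.673, 1.563, -1.008]
contact_force: [-0.2, 0.5, -0.1]
grip_width: 59.7
```

Request:
carry_out([
  [0,0,0,0],
  [0,0,0,0],
  [0,0,0,0],
  [0,0,0,0],
  [0,0,0,0],
  [0,0,0,0],
  [0,0,0,0],
  [0,0,0,0],
  [0,0,0,0],
  [0,0,0,0],
], hand=0)

```text
time: 16.68
tool_pos: [385.1, 277.7, 16.9]
tcp_rot: [-2.661, 1.563, -0.995]
contact_force: [-0.4, 0.2, 1.9]
grip_width: 13.9
```

Request:
carry_out([
  [0,0,20,0],
  [0,0,50,0],
  [0,0,85,0],
  [0,0,120,0],
  [0,0,120,0],
  [0,0,120,0],
])

```text
time: 17.18
tool_pos: [386.1, 278.1, 138.4]
tcp_rot: [-2.184, 1.562, -0.518]
contact_force: [-0.6, 0.8, -1.0]
grip_width: 13.6
```

Run:
```python
from sil import *
o=get_obs(); im=capture("wrist"); cv2.imwrite("pics/w5.png",im[:,:,::-1]);p,R=tool(o);print(p,jaw(o),o["grip_width"],o["contact_force"])
for dz in (17.0,):
  print(fit(im,lambda q:w2wr(q,o),[p[0],p[1],jaw(o)-90],p[2]-dz))
```

```text
[386.0964446  278.12806899 138.42854458] 95.43482370790446 13.583425146933553 [-0.55364215  0.82336801 -1.04460912]
(array([384.9 , 277.82,   5.35]), np.float64(4463.2), np.float64(11159.984375))
```

Request:
carry_out([
  [0,0,40,0],
  [0,0,80,0],
  [25,-30,120,-4],
  [50,-60,122,-8],
  [77,-85,122,-8.2],
  [103,-115,122,-8.2],
  [130,-144,122,-8.2],
  [156,-173,122,-8.2],
  [182,-202,122,-8.2],
  [208,-231,122,-8.2],
  [235,-260,122,-8.2],
  [255,-283,122,-8.2],
  [264,-293,122,-8.2],
  [264,-293,122,-8.2],
  [264,-293,122,-8.2],
  [264,-293,122,-8.2],
])

```text
time: 18.57
tool_pos: [648.2, -14.6, 257.2]
tcp_rot: [-2.991, 1.565, -1.468]
contact_force: [0.7, 0.5, -0.6]
grip_width: 13.9
```

Run:
```python
from sil import *
import json
o=get_obs(); im=capture("wrist"); cv2.imwrite("pics/w6.png",im[:,:,::-1]);p,R=tool(o);print(p,jaw(o),o["grip_width"])
json.dump({k:np.array(o[k]).tolist() for k in("tool_pos","tcp_rot")},open("w6.json","w"))
```

```text
[648.16586648 -14.62061513 257.22389765] 87.26223101772881 13.86169532994338
```

View pics/w6.png

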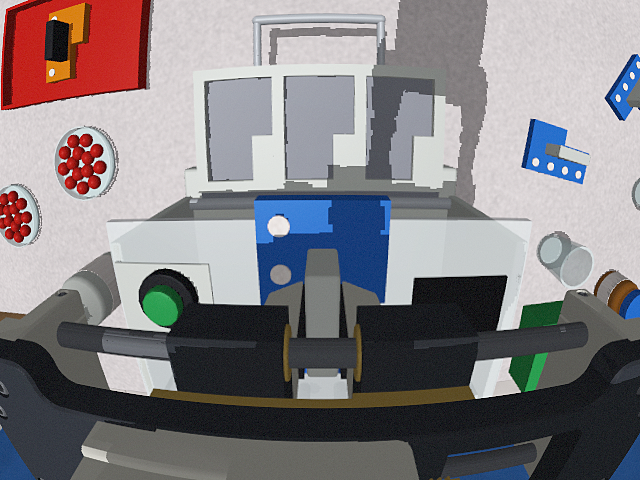

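The view shows all three pockets at rows 75–185 and columns 205–445, the held cassette at the front, and the used one flat in the tray. I'll enlarge the door.

Run:
```python
import cv2
w=cv2.imread("pics/w6.png")[60:200,190:455]
cv2.imwrite("pics/c6.png",cv2.resize(w,None,fx=3,fy=3,interpolation=cv2.INTER_CUBIC))
```

```text
(no output)
```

View pics/c6.png

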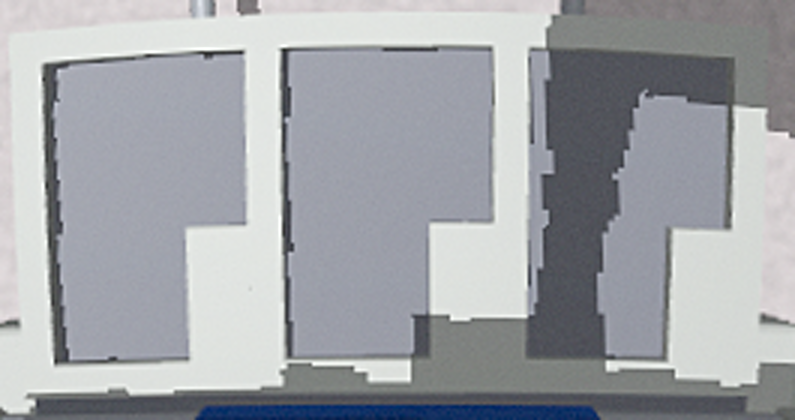

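```bash
cat > pk.py <<'E'
from h import *
PK=np.array([(-50.5,-33.5),(-50.5,33.5),(6.5,33.5),(6.5,13.5),(50.5,13.5),(50.5,-33.5)])
def pockets(s):
    a=np.radians(s[2]);R=np.array([[np.cos(a),-np.sin(a)],[np.sin(a),np.cos(a)]])
    return [np.round(s[:2]+R@[-75,y],2) for y in(-78,0,78)], np.round(s[:2]+R@[-185,0],2)
E
python3 - <<'E'
from pk import *
import json
o=json.load(open("w6.json"))
L=[(43,64),(245,52),(246,224),(186,226),(189,360),(55,363),(282,48),(495,48),(493,221),(429,222),(429,357),(286,358),(529,48),(735,58),(732,229),(672,227),(667,360),(528,356)]
W=wr2w([(190+(u+.5)/3-.5,60+(v+.5)/3-.5) for u,v in L],59,o)[:,:2]
M=np.concatenate([PK+[-75,y] for y in(-78,0,78)])
s,r=fit2(M,W);print(s,r,pockets(s))
a=np.radians(s[2]);R=np.array([[np.cos(a),-np.sin(a)],[np.sin(a),np.cos(a)]])
print(np.round((W-s[:2])@R-M,1).tolist())
E
```

```text
[643.90504533 -18.84930271  -2.56868753] 0.6541193520238701 ([array([565.48, -93.41]), array([568.98, -15.49]), array([572.48,  62.43])], array([459.09, -10.56]))
[[0.6, 0.2], [1.2, -0.1], [-0.1, -0.6], [-0.2, -0.1], [-0.3, -0.6], [-0.6, 0.2], [0.4, 0.6], [0.9, 0.3], [-0.4, -0.2], [0.0, -0.4], [-0.4, -0.4], [-0.4, 0.4], [0.6, 0.0], [0.2, 0.2], [-0.3, 0.2], [-0.1, -0.1], [-0.3, -0.2], [-0.9, 0.6]]
```

Request:
carry_out([
  [-15,15,0,0],
  [-40,40,0,0],
  [-60,62,-10,0],
  [-70,73,-30,0],
  [-74,77,-60,0],
  [-74,77,-90,0],
  [-74,77,-115,0],
  [-74,77,-135,0],
  [-74,77,-147,0],
  [-74,77,-152,0],
  [-74,77,-154,0.1],
  [-74,77,-154,0.1],
  [-74,77,-154,0.1],
])

```text
time: 19.7
tool_pos: [574.7, 63.1, 105.1]
tcp_rot: [-2.572, 1.564, -1.046]
contact_force: [0.4, 0.0, -1.1]
grip_width: 13.6
```

Run:
```python
from h import *
o=get_obs();p,R=tool(o);print(p,R[:,0],jaw(o),o["contact_force"],o["grip_width"])
```

```text
[574.67122563  63.0566069  105.08801854] [ 0.00365065 -0.00630512 -0.99997346] 87.42798082670087 [ 0.42509345  0.00941981 -1.12111124] 13.562701278146644
```

Correction of (-0.8, -0.9), then down to TCP 68, about 1 mm above seated.

Request:
carry_out([
  [-0.8,-0.9,-8,0],
  [-0.8,-0.9,-16,0],
  [-0.8,-0.9,-23,0],
  [-0.8,-0.9,-28,0],
  [-0.8,-0.9,-32,0],
  [-0.8,-0.9,-35,0],
  [-0.8,-0.9,-37,0],
  [-0.8,-0.9,-37.5,0],
  [-0.8,-0.9,-37.5,0],
  [-0.8,-0.9,-37.5,0],
])

```text
time: 20.53
tool_pos: [574.0, 62.1, 67.8]
tcp_rot: [-2.524, 1.563, -0.998]
contact_force: [0.3, -0.1, -1.3]
grip_width: 13.8
```

Request:
carry_out([
  [0,0,0,0],
  [0,0,0,0],
  [0,0,0,0],
  [0,0,0,0],
  [0,0,15,0],
  [0,0,45,0],
  [0,0,80,0],
  [-5,30,100,-5],
  [-12,65,100,-11],
  [-20,100,100,-17],
  [-28,140,100,-23],
  [-36,180,100,-29],
  [-44,220,100,-35],
  [-52,260,100,-38],
  [-60,300,90,-38],
  [-68,330,70,-38],
  [-72,350,50,-38],
  [-74,359,40,-38],
  [-74,359,40,-38],
  [-74,359,40,-38],
], hand=60)

```text
time: 22.2
tool_pos: [500.1, 420.4, 107.6]
tcp_rot: [-2.594, 1.562, -1.731]
contact_force: [-0.3, 0.4, 0.7]
grip_width: 60.3
```

```bash
cat > look.py <<'E'
import sys
from sil import *
n=sys.argv[1]; s0=[float(v) for v in sys.argv[2:5]]
o=get_obs(); im=capture("wrist"); cv2.imwrite(f"pics/{n}.png",im[:,:,::-1]);p,R=tool(o);j=jaw(o)
f=fit(im,lambda q:w2wr(q,o),s0); s=f[0]; print(p,j,f)
print("shift",s[:2]-p[:2],"z",17-p[2],"twist",s[2]+90-j)
E
python3 look.py w7 500.5 421.5 -41
```

```text
[500.13449106 420.43266615 107.55938513] 49.44838989854353 (array([502.6 , 422.55, -41.09]), np.float64(71.6), np.float64(9549.875))
shift [2.46550894 2.11733385] z -90.55938513413402 twist -0.5383898985435351
```

Request:
carry_out([
  [2.5,2,-20,-0.5],
  [2.5,2,-45,-0.5],
  [2.5,2,-65,-0.5],
  [2.5,2,-78,-0.5],
  [2.5,2,-86,-0.5],
  [2.5,2,-90,-0.5],
  [2.5,2,-90.5,-0.5],
  [2.5,2,-90.5,-0.5],
])

```text
time: 22.92
tool_pos: [504.2, 422.3, 19.2]
tcp_rot: [-2.185, 1.564, -1.332]
contact_force: [-0.3, -0.2, -0.1]
grip_width: 60.0
```

Request:
carry_out([
  [0,0,0,0],
  [0,0,0,0],
  [0,0,0,0],
  [0,0,0,0],
  [0,0,0,0],
  [0,0,0,0],
  [0,0,0,0],
  [0,0,0,0],
  [0,0,0,0],
  [0,0,0,0],
], hand=0)

```text
time: 23.75
tool_pos: [504.2, 422.3, 19.2]
tcp_rot: [-2.187, 1.564, -1.334]
contact_force: [-0.3, -0.8, 0.0]
grip_width: 14.0
```

```bash
cat > held.py <<'E'
import sys
from h import *
o=get_obs();p,R=tool(o);j=jaw(o);print(p,j,o["grip_width"],o["contact_force"])
if len(sys.argv)>2:
    c=np.array([float(v) for v in sys.argv[1:3]])-p[:2]; a=np.radians(j-90)
    print("cassette offset in its x,y from TCP",c@[np.cos(a),np.sin(a)],c@[-np.sin(a),np.cos(a)])
E
python3 held.py 502.6 422.55
```

```text
[504.20752867 422.31579923  19.2174771 ] 48.86242258900751 13.955961160919031 [-0.32186992 -0.76617685  0.04653775]
cassette offset in its x,y from TCP -1.3647549327176867 -0.881159694196919
```

Request:
carry_out([
  [0,0,20,0],
  [0,0,55,0],
  [0,0,95,0],
  [0,-20,130,4],
  [5,-55,140,10],
  [11,-95,140,16],
  [17,-135,140,22],
  [23,-175,140,28],
  [30,-215,140,34],
  [37,-255,140,38],
  [44,-295,140,38.5],
  [51,-335,140,38.5],
  [57,-375,140,38.5],
  [63,-410,140,38.5],
  [66,-430,130,38.5],
  [66.5,-438,115,38.5],
  [66.5,-438,100,38.5],
  [66.5,-438,90,38.5],
  [66.5,-438,86,38.5],
  [66.5,-438,86,38.5],
])

```text
time: 25.42
tool_pos: [570.1, -15.2, 104.2]
tcp_rot: [-2.393, 1.566, -0.868]
contact_force: [-0.4, -0.2, -0.3]
grip_width: 13.9
```

```bash
python3 held.py
```

```text
[570.06630395 -15.2000038  104.2368022 ] 87.39471454092951 13.854878934235831 [-0.37571003 -0.19103437 -0.26295453]
```

Request:
carry_out([
  [0.6,-0.4,-8,0],
  [0.6,-0.4,-16,0],
  [0.6,-0.4,-22,0],
  [0.6,-0.4,-27,0],
  [0.6,-0.4,-30,0],
  [0.6,-0.4,-32,0],
  [0.6,-0.4,-33.5,0],
  [0.6,-0.4,-34,0],
  [0.6,-0.4,-34,0],
  [0.6,-0.4,-34,0],
])

```text
time: 26.25
tool_pos: [570.8, -15.6, 70.4]
tcp_rot: [-2.345, 1.566, -0.819]
contact_force: [0.0, 0.0, -1.1]
grip_width: 13.8
```

Request:
carry_out([
  [0,0,0,0],
  [0,0,0,0],
  [0,0,0,0],
  [0,0,0,0],
  [0,0,15,0],
  [0,0,45,0],
  [0,0,80,7],
  [2,25,100,14],
  [5,55,100,21],
  [7,85,100,28],
  [10,115,100,35],
  [12,150,100,42],
  [14,185,100,49],
  [17,220,100,56],
  [20,250,90,63],
  [22,275,75,70],
  [24,290,60,76],
  [24,298,45,81],
  [24,298,40,81.5],
  [24,298,40,81.5],
], hand=46)

```text
time: 27.92
tool_pos: [593.7, 282.2, 108.7]
tcp_rot: [-1.934, 1.569, 1.013]
contact_force: [0.2, -0.8, 0.3]
grip_width: 46.2
```

```bash
python3 look.py w8 595 282.5 79
```

```text
[593.74178811 282.18943123 108.71936077] 168.82814802421365 (array([597.14, 282.41,  78.66]), np.float64(77.3), np.float64(9429.09375))
shift [3.39821189 0.22056877] z -91.71936076915716 twist -0.16814802421365016
```

Request:
carry_out([
  [3.4,0,-20,0],
  [3.4,0,-45,0],
  [3.4,0,-65,0],
  [3.4,0,-78,0],
  [3.4,0,-86,0],
  [3.4,0,-90,0],
  [3.4,0,-91,0],
  [3.4,0,-91,0],
])

```text
time: 28.63
tool_pos: [598.6, 281.9, 20.1]
tcp_rot: [-2.4, 1.565, 0.544]
contact_force: [-0.0, 0.3, 0.6]
grip_width: 45.8
```

Request:
carry_out([
  [0,0,0,0],
  [0,0,0,0],
  [0,0,0,0],
  [0,0,0,0],
  [0,0,0,0],
  [0,0,0,0],
  [0,0,0,0],
  [0,0,0,0],
], hand=0)

```text
time: 29.3
tool_pos: [598.6, 281.9, 20.3]
tcp_rot: [-2.388, 1.565, 0.556]
contact_force: [-0.3, 0.8, 2.2]
grip_width: 13.8
```

```bash
python3 held.py 597.14 282.41
```

```text
[598.61476813 281.94675678  20.26366717] 168.71376950530438 13.842989014603688 [-0.263193    0.77658574  2.1690206 ]
cassette offset in its x,y from TCP 0.16565732183536838 1.5369102057114388
```

Request:
carry_out([
  [0,0,20,0],
  [0,0,55,0],
  [0,0,95,-5],
  [0,-15,125,-12],
  [-4,-45,140,-19],
  [-8,-80,140,-26],
  [-11,-115,140,-33],
  [-14,-150,140,-40],
  [-17,-185,140,-47],
  [-20,-220,140,-54],
  [-23,-255,140,-61],
  [-26,-290,140,-68],
  [-29,-325,140,-75],
  [-32,-350,140,-81],
  [-33,-368,130,-81.4],
  [-33,-375.5,115,-81.4],
  [-33,-375.5,100,-81.4],
  [-33,-375.5,90,-81.4],
  [-33,-375.5,86,-81.4],
  [-33,-375.5,86,-81.4],
])

```text
time: 30.97
tool_pos: [565.1, -93.1, 105.2]
tcp_rot: [-2.692, 1.567, -1.168]
contact_force: [-0.3, 1.2, -0.1]
grip_width: 13.7
```

```bash
python3 held.py
```

```text
[565.0605257  -93.06628989 105.2370234 ] 87.3386041516133 13.676498844882936 [-0.25663573  1.1681123  -0.14448925]
```

Request:
carry_out([
  [0.6,-0.5,-8,0],
  [0.6,-0.5,-16,0],
  [0.6,-0.5,-22,0],
  [0.6,-0.5,-27,0],
  [0.6,-0.5,-30,0],
  [0.6,-0.5,-32,0],
  [0.6,-0.5,-33.5,0],
  [0.6,-0.5,-34,0],
  [0.6,-0.5,-34,0],
  [0.6,-0.5,-34,0],
])

```text
time: 31.8
tool_pos: [565.8, -93.6, 71.5]
tcp_rot: [-2.611, 1.567, -1.087]
contact_force: [-0.1, -0.1, -0.7]
grip_width: 13.7
```

Request:
carry_out([
  [0,0,0,0],
  [0,0,0,0],
  [0,0,0,0],
  [0,0,0,0],
  [0,0,15,0],
  [0,0,45,0],
  [0,0,80,0],
  [0,0,120,0],
  [25,25,150,-7],
  [55,50,180,-14],
  [70,75,190,-21],
  [70,80,190,-28],
  [70,80,190,-30],
  [70,80,190,-30],
], hand=46)

```text
time: 32.97
tool_pos: [636.0, -12.7, 261.5]
tcp_rot: [-2.551, 1.567, -1.55]
contact_force: [0.5, -0.0, 0.3]
grip_width: 46.2
```

Run:
```python
from sil import *
o=get_obs(); im=capture("wrist"); cv2.imwrite("pics/w9.png",im[:,:,::-1]);p,R=tool(o);print(p,jaw(o))
for k,s in enumerate([[565.9,-93.6],[569.4,-15.6],[572.9,62.2]]):
    try: print(k,s,fit(im,lambda q:w2wr(q,o),[*s,-2.6],50))
    except Exception as e: print(k,e)
```

```text
[636.03823943 -12.70221521 261.51385352] 57.35653052969766
0 [565.9, -93.6] (array([564.52, -94.78,  -2.84]), np.float64(90.9), np.float64(4949.671875))
1 [569.4, -15.6] (array([568.39, -16.38,  -2.9 ]), np.float64(113.0), np.float64(5515.609375))
2 [572.9, 62.2] (array([572.6 ,  61.83,  -2.73]), np.float64(106.5), np.float64(4600.1875))
```

View pics/w9.png

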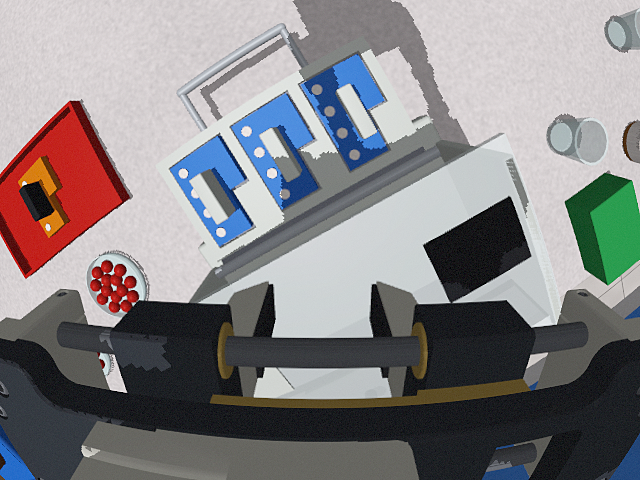

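All three blue cassettes sit flat in their pockets with the notch at (+x,+y), and the fits put them within 1.5 mm of the pocket centres. The used one lies flat in the tray. Next I'll take hold of the bar.

Request:
carry_out([
  [-20,0,0,-7],
  [-50,0,0,-14],
  [-85,0,0,-21],
  [-120,0,0,-28],
  [-150,1,-10,-35],
  [-170,1,-30,-42],
  [-176,1,-60,-49],
  [-176,1,-90,-56],
  [-176,1,-115,-60],
  [-176,1,-130,-60],
  [-176,1,-130,-60],
  [-176,1,-130,-60],
  [-176,1,-130,-60],
], hand=36)

```text
time: 34.1
tool_pos: [460.4, -12.7, 132.3]
tcp_rot: [-2.388, 1.568, -2.432]
contact_force: [0.5, -0.1, 0.5]
grip_width: 36.0
```

```bash
python3 held.py
```

```text
[460.37806859 -12.69838838 132.28998105] -2.532170323020459 35.99351667533529 [ 0.48501973 -0.14685498  0.5230392 ]
```

Request:
carry_out([
  [-0.5,1,-25,0],
  [-0.5,1,-50,0],
  [-0.5,1,-72,0],
  [-0.5,1,-88,0],
  [-0.5,1,-97,0],
  [-0.5,1,-101,0],
  [-0.5,1,-102,0],
  [-0.5,1,-102,0],
])

```text
time: 34.77
tool_pos: [460.6, -11.8, 31.1]
tcp_rot: [-1.82, 1.568, -1.864]
contact_force: [0.1, -0.3, 1.0]
grip_width: 36.1
```

Request:
carry_out([
  [0,0,0,0],
  [0,0,0,0],
  [0,0,0,0],
  [0,0,0,0],
  [0,0,0,0],
  [0,0,0,0],
  [0,0,0,0],
  [0,0,0,0],
], hand=0)

```text
time: 35.43
tool_pos: [460.1, -11.8, 31.4]
tcp_rot: [-2.149, 1.568, -2.193]
contact_force: [-3.1, -0.3, 6.2]
grip_width: 9.0
```

```bash
python3 held.py
python3 - <<'E'
import numpy as np
ux=np.array([np.cos(np.radians(-2.65)),np.sin(np.radians(-2.65))])
for i in range(1,20):
    a=1.2*i/19; r=185*(1-np.cos(a)); print(np.round([r*ux[0],r*ux[1],185*np.sin(a)],1).tolist(),end=",")
E
```

```text
[460.10243965 -11.83219521  31.38916695] -2.5071944359404448 8.99577260057888 [-3.07927086 -0.34755813  6.24693005]
[0.4, -0.0, 11.7],[1.5, -0.1, 23.3],[3.3, -0.2, 34.8],[5.9, -0.3, 46.2],[9.1, -0.4, 57.5],[13.1, -0.6, 68.4],[17.8, -0.8, 79.2],[23.1, -1.1, 89.5],[29.1, -1.3, 99.6],[35.6, -1.6, 109.2],[42.8, -2.0, 118.4],[50.6, -2.3, 127.2],[58.9, -2.7, 135.4],[67.7, -3.1, 143.1],[76.9, -3.6, 150.2],[86.6, -4.0, 156.7],[96.7, -4.5, 162.6],[107.1, -5.0, 167.9],[117.8, -5.5, 172.4],
```

Request:
carry_out([
  [0,0,5,0],
  [0.4,0,11.7,0],
  [1.5,0,23.3,0],
  [3.3,0,34.8,0],
  [5.9,0,46.2,0],
  [9.1,0,57.5,0],
  [13.1,-1,68.4,0],
  [17.8,-1,79.2,0],
  [23.1,-1,89.5,0],
  [29.1,-1,99.6,0],
  [35.6,-2,109.2,0],
  [42.8,-2,118.4,0],
  [50.6,-2,127.2,0],
  [58.9,-3,135.4,0],
  [67.7,-3,143.1,0],
  [76.9,-4,150.2,0],
  [86.6,-4,156.7,0],
  [96.7,-5,162.6,0],
  [107.1,-5,167.9,0],
  [112,-5,170,0],
])

```text
time: 37.1
tool_pos: [570.4, -16.7, 204.1]
tcp_rot: [-2.63, 1.565, -2.673]
contact_force: [-13.8, -0.7, 15.5]
grip_width: 8.5
```

```bash
python3 held.py
```

```text
[570.41194603 -16.70694666 204.09175572] -2.492430201922476 8.519923982710537 [-13.79152928  -0.68862026  15.47877066]
```

Request:
carry_out([
  [2,0,0,0],
  [4,0,0.5,0],
  [6,0,1,0],
  [7,0,1,0],
  [7,0,1,0],
  [7,0,1,0],
])

```text
time: 37.6
tool_pos: [575.6, -16.9, 206.5]
tcp_rot: [-2.719, 1.562, -2.763]
contact_force: [-8.6, -2.0, 8.3]
grip_width: 8.8
```

```bash
python3 held.py
```

```text
[575.61334091 -16.94799833 206.46793263] -2.492283614270988 8.795457206800995 [-8.56733983 -1.95695419  8.33355431]
```

Request:
carry_out([
  [2,0,0,0],
  [4,0,0,0],
  [5,0,0,0],
  [5,0,0,0],
])

```text
time: 37.93
tool_pos: [577.9, -17.1, 207.5]
tcp_rot: [-2.845, 1.557, -2.889]
contact_force: [-12.1, -1.3, 9.7]
grip_width: 8.7
```

Request:
carry_out([
  [0,0,0,0],
  [0,0,0,0],
  [0,0,0,0],
  [0,0,0,0],
  [0,0,0,0],
  [0,0,20,0],
  [0,0,50,0],
  [-20,0,90,0],
  [-30,0,120,0],
  [-30,0,120,0],
  [-30,0,120,0],
], hand=40)

```text
time: 38.85
tool_pos: [548.5, -17.1, 329.8]
tcp_rot: [-2.621, 1.561, -2.665]
contact_force: [0.9, -0.0, -0.3]
grip_width: 40.0
```

Run:
```python
from h import *
o=get_obs(); im=capture("wrist");p,R=tool(o);print(p,jaw(o))
print("pred bar at 0 / 0.06 rad",w2wr([[577.0,-16.4,222.4]],o),w2wr([[577-10.3,-16.0,222.4-4]],o))
t=capture("top"); b=cv2.resize(t[110:230,235:400],None,fx=2.4,fy=2.4,interpolation=cv2.INTER_CUBIC)
b0=cv2.resize(cv2.imread("pics/top0.png")[110:230,235:400,::-1],None,fx=2.4,fy=2.4,interpolation=cv2.INTER_CUBIC)
O=np.zeros((600,800,3),np.uint8);O[:288,:396]=b;O[:288,400:796]=b0
w=cv2.resize(im[0:340,200:640],None,fx=.9,fy=.9);O[290:290+w.shape[0],:w.shape[1]]=w[:310]
s=capture("scene")[200:330,240:420]; s=cv2.resize(s,None,fx=2.2,fy=2.2);O[290:290+s.shape[0],400:400+s.shape[1]]=s
cv2.imwrite("pics/c10.png",O[:,:,::-1])
```

```text
[548.45277309 -17.11323218 329.84098273] -2.4871540877681215
pred bar at 0 / 0.06 rad [[362.44043452 231.16634743]] [[348.42852435 229.62874848]]
```

View pics/c10.png

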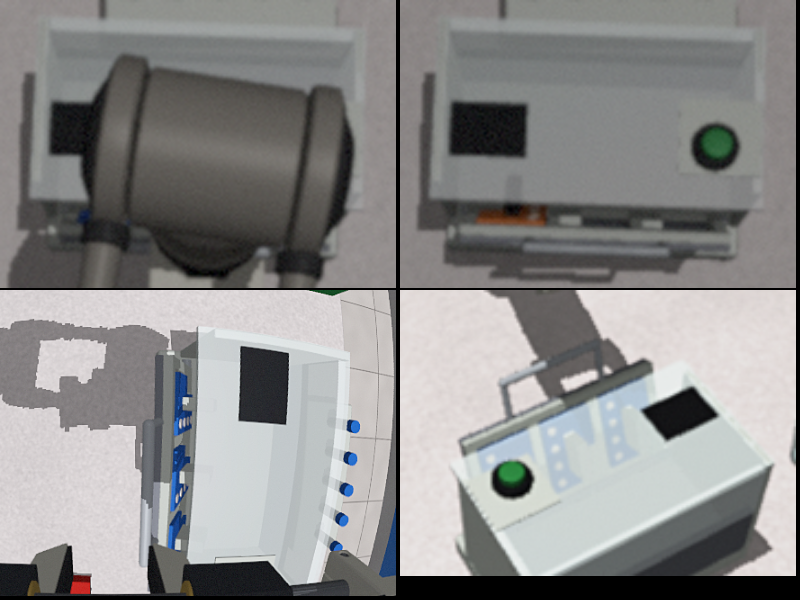

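The wrist view puts the bar at px ≈363. I predict 362 for shut and 348 for 0.06 rad open, so the door is shut with all three blues seated. Next I'll triangulate the button.

Run:
```python
from h import *
def cen(n,box):
    im=cv2.imread(n).astype(int);x0,y0,x1,y1=box;c=im[y0:y1,x0:x1];m=(c[:,:,1]-c[:,:,2]>35)&(c[:,:,1]-c[:,:,0]>20)
    v,u=np.nonzero(m);print(n,m.sum());return u.mean()+x0,v.mean()+y0
a=cen("pics/top0.png",(345,150,390,190));b=cen("pics/scene0.png",(270,270,310,300));print(a,b)
def ray(cam,uv): p=px2w(cam,uv,0)[0];q=px2w(cam,uv,300)[0];d=q-p;return p,d/np.linalg.norm(d)
import json;o=json.load(open("w6.json"))
c=cen("pics/w6.png",(130,260,200,340));p=wr2w(c,0,o)[0];q=wr2w(c,300,o)[0]
R=[ray("top",a),ray("scene",b),(p,(q-p)/np.linalg.norm(q-p))]
for S in (R,R[:2],[R[0],R[2]],R[1:]):
    A=sum(np.eye(3)-np.outer(d,d) for p,d in S);B=sum((np.eye(3)-np.outer(d,d))@p for p,d in S);X=np.linalg.solve(A,B);print(X)
for z in(195,200,205): print(z,px2w("top",a,z)[0],wr2w(c,z,o)[0])
```

```text
pics/top0.png 118
pics/scene0.png 107
(np.float64(366.58474576271186), np.float64(169.34745762711864)) (np.float64(290.25233644859816), np.float64(282.67289719626166))
pics/w6.png 1251
[ 674.10860583 -124.98205005  208.02632776]
[ 673.51829838 -124.60046333  206.3521453 ]
[ 672.27033587 -123.12227237  212.86931516]
[ 674.70938357 -125.70328698  208.41569305]
195 [ 676.81389952 -125.53565566  195.        ] [ 681.96005082 -132.99159325  195.        ]
200 [ 675.48914636 -124.890775    200.        ] [ 679.3047062  -130.20369472  200.        ]
205 [ 674.16439319 -124.24589433  205.        ] [ 676.64936159 -127.4157962   205.        ]
```

Request:
carry_out([
  [30,-26,0,0],
  [60,-52,0,0],
  [90,-78,-20,0],
  [115,-98,-45,0],
  [126,-108,-70,0],
  [126,-108,-85,0],
  [126,-108,-90,0],
  [126,-108,-90,0],
  [126,-108,-90,0],
  [126,-108,-90,0],
], hand=0)

```text
time: 39.83
tool_pos: [674.0, -124.6, 237.8]
tcp_rot: [-2.828, 1.557, -2.871]
contact_force: [0.6, 0.5, -0.4]
grip_width: 0.5
```

Request:
carry_out([
  [0,0,-5,0],
  [0,0,-11,0],
  [0,0,-17,0],
  [0,0,-22,0],
  [0,0,-26,0],
  [0,0,-28,0],
  [0,0,-28,0],
  [0,0,-28,0],
])

```text
time: 40.5
tool_pos: [674.0, -124.5, 210.2]
tcp_rot: [-2.831, 1.557, -2.874]
contact_force: [-1.5, 1.7, 3.3]
grip_width: 0.2
```

Contact has begun (3.3 N), so I'll press on in 2 mm steps.

Request:
carry_out([
  [0,0,-1,0],
  [0,0,-2,0],
  [0,0,-3,0],
  [0,0,-3,0],
  [0,0,-3,0],
])

```text
time: 40.92
tool_pos: [674.1, -124.5, 207.5]
tcp_rot: [-2.81, 1.557, -2.852]
contact_force: [-2.5, 1.1, 4.7]
grip_width: 0.6
```

Request:
carry_out([
  [0,0,-1,0],
  [0,0,-2,0],
  [0,0,-3,0],
  [0,0,-3,0],
  [0,0,-3,0],
])

```text
time: 41.33
tool_pos: [674.1, -124.6, 207.1]
tcp_rot: [-2.683, 1.559, -2.726]
contact_force: [-5.2, 1.3, 14.3]
grip_width: 0.3
```

Request:
carry_out([
  [0,0,5,0],
  [0,0,9,0],
  [0,0,9,0],
  [0,0,9,0],
])

```text
time: 41.67
tool_pos: [674.1, -124.6, 215.5]
tcp_rot: [-2.713, 1.558, -2.756]
contact_force: [-0.6, 0.4, -0.1]
grip_width: 0.3
```

Request:
carry_out([
  [0,0,-1,0],
  [0,0,-1,0],
  [0,0,-1,0],
])

```text
time: 41.92
tool_pos: [674.0, -124.7, 213.7]
tcp_rot: [-2.763, 1.558, -2.806]
contact_force: [-0.0, 0.1, 0.1]
grip_width: 0.6
```

Request:
carry_out([
  [0,0,-1,0],
  [0,0,-1,0],
  [0,0,-1,0],
])

```text
time: 42.17
tool_pos: [674.0, -124.6, 212.7]
tcp_rot: [-2.759, 1.558, -2.801]
contact_force: [-0.2, -1.0, 2.4]
grip_width: 0.4
```

Request:
carry_out([
  [0,0,-1,0],
  [0,0,-1,0],
  [0,0,-1,0],
])

```text
time: 42.42
tool_pos: [674.0, -124.6, 211.8]
tcp_rot: [-2.751, 1.558, -2.793]
contact_force: [-0.1, 1.0, 2.1]
grip_width: 0.4
```

Request:
carry_out([
  [0,0,-1,0],
  [0,0,-1,0],
  [0,0,-1,0],
])

```text
time: 42.67
tool_pos: [674.0, -124.7, 211.0]
tcp_rot: [-2.742, 1.558, -2.785]
contact_force: [-1.3, 0.1, 1.9]
grip_width: 0.9
```

Request:
carry_out([
  [0,0,-1,0],
  [0,0,-1,0],
  [0,0,-1,0],
])

```text
time: 42.92
tool_pos: [674.1, -124.7, 210.0]
tcp_rot: [-2.74, 1.558, -2.782]
contact_force: [-0.8, 0.2, 3.9]
grip_width: 0.6
```

Request:
carry_out([
  [0,0,-1,0],
  [0,0,-1,0],
  [0,0,-1,0],
])

```text
time: 43.17
tool_pos: [674.1, -124.6, 209.1]
tcp_rot: [-2.737, 1.558, -2.779]
contact_force: [-0.9, 0.3, 3.3]
grip_width: 0.4
```

Request:
carry_out([
  [0,0,-2,0],
  [0,0,-4,0],
  [0,0,-5,0],
  [0,0,-5,0],
  [0,0,-5,0],
])

```text
time: 43.58
tool_pos: [674.1, -124.7, 207.1]
tcp_rot: [-2.555, 1.56, -2.597]
contact_force: [-4.8, 1.8, 17.1]
grip_width: 0.3
```

Contact starts at about 213 mm and the hard stop is at 207.1 mm. That is the full 6 mm of travel at 17 N. I'll retract and do a last check.

Request:
carry_out([
  [0,0,10,0],
  [0,0,40,0],
  [0,0,80,0],
  [-40,-20,110,0],
  [-80,-50,120,0],
  [-120,-80,120,0],
  [-160,-110,120,0],
  [-200,-140,120,0],
  [-230,-180,120,0],
  [-250,-210,120,0],
  [-250,-250,120,0],
  [-250,-250,120,0],
  [-250,-250,120,0],
])

```text
time: 44.67
tool_pos: [420.8, -380.5, 325.9]
tcp_rot: [-2.542, 1.557, -2.591]
contact_force: [0.4, 0.8, 0.3]
grip_width: 0.5
```

Run:
```python
from h import *
t=capture("top"); s=capture("scene"); O=np.zeros((600,800,3),np.uint8)
b=cv2.resize(t[110:230,235:400],None,fx=2.4,fy=2.4,interpolation=cv2.INTER_CUBIC)
b0=cv2.resize(cv2.imread("pics/top0.png")[110:230,235:400,::-1],None,fx=2.4,fy=2.4,interpolation=cv2.INTER_CUBIC)
O[:288,:396]=b;O[:288,400:796]=b0
q=cv2.resize(s[190:360,110:430],None,fx=1.8,fy=1.8);O[290:290+q.shape[0],:q.shape[1]]=q
cv2.imwrite("pics/c11.png",O[:,:,::-1]); o=get_obs(); print(o["tool_pos"],o["contact_force"],o["time"])
```

```text
[ 423.36116807 -375.71871426  326.13842956] [ 0.01106672  0.41022298 -0.27831689] 44.7667
```

View pics/c11.png

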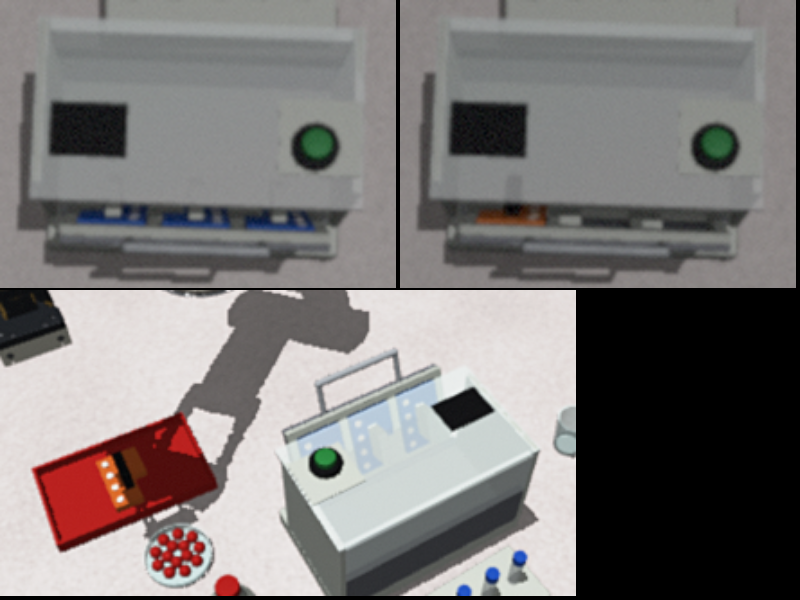

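The last pictures show the door bar at the same place as in the initial shut view, three blue cassettes seated, the orange one flat in the tray and the button up. I'll hand the job in.

```bash
python3 -c "
from plant import *
print(close_job())"
```

```text
the job is handed in; nothing more can be done
None
```

The job is finished and handed in at about 45 s of robot time; the hand-in reports no verdict.

- **Door and used cassette:** I pulled the door down and moved the one used (orange) cassette from pocket 2 to the discard tray, where it lies flat.
- **Fresh cassettes:** All three fresh (blue) cassettes are seated in the door, notch the right way round. A wrist-camera fit with the door still down put them within about 2 mm of the pocket centres.
- **Door shut and start button:** I shut the door and pressed the start button. First contact was at about 213 mm and the hard stop at 207.1 mm (17 N), which is the full 6 mm of travel.
- **Last pictures:** The bar is in the same place as in the initial shut view, the three blue cassettes show behind the hood, the button is up, and the robot touches nothing. I did not measure the beakers, bottle or dishes again. Nothing came near them, and those in view look undisturbed.

**What disagreed or went wrong:**
- The camera position estimates differed by 1–3 mm, so I relied on the close wrist views.
- The first grasp on the used cassette went about 6 mm too low because the arm overshot, and it closed on the plate edges. I reopened, raised the gripper and gripped again properly.

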